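Zero the plunger gauge, then hold it square on the red mark of the tilted cutting board

ROBOT

A 6-joint arm with a two-finger parallel gripper is mounted at the origin on the work surface. World frame = base frame: x ahead of the robot, y to its left, z up, the work surface at z = 0. Lengths are in m, angles in rad, forces in N, time in s.
With the tool pointing down it reaches from about 0.375 to 0.975 m from the base axis. Payload 3.8 kg.
Tool frame: the origin (TCP) lies midway between the tips of the shut fingers; the grasp point (between the pads) lies 19 mm behind it; z points along the fingers, y is the line along which they close (so a half turn about z gives the same grasp; the last joint's range is limited). The gripper opens to 85 mm and grips with 20 to 120 N. Pads are 22 mm wide; open, the fingers measure 114 mm over their backs; the gripper's body (76 mm by 85 mm) begins 54 mm behind the grasp point. The pads swing forward as they close: fully open they stand 13 mm farther back than shut.
Start: joints at [1.29, 0.264, 1.604, -0, 1.274, -0.037], TCP at [0.163, 0.655, 0.231] pointing down, gripper open.
Joint ranges: [-2.63, 2.63], [-0.94, 2.18], [0.31, 2.57], [-1.31, 4.45], [0, 2.66], [-2.55, 2.55]. Speed limits (rad/s): [2.57, 2.57, 3.14, 3.14, 3.14, 3.14].

INTERFACE

Orientations are given as a rotation vector (axis times angle).
In Python, from workcell import bot, read_camera, camera_info, ticket gives the robot as it stands.
- The arm moves only by the tool servo_tool, never from a script. Its argument "targets" is a list of rows, each an object of numbers: "hand": the closure, from -1 (fully open) to 1 (shut); "x", "y", "z": the shift along the tool's x, y, z as a fraction of full scale; "roll": the turn about the tool's z as a fraction of full scale. In form: [{"hand": .., "x": .., "y": .., "z": .., "roll": ..}, ...]. A call has 1 to 10 rows; each row is the pose to reach, as a shift and turn from the pose commanded when the call began, along the tool's axes at that moment, turning the shorter way round; what a row does not reach only later rows make up. Full scale, the value 1, is 50 cm for a shift and 180 degrees for a turn. A row lasts 1/12 s, in which the tool goes at most 41.7 mm and 7.16 degrees, less where a joint would pass 70% of its speed; a pose out of reach is approached as far as the arm can. A call with a number of a shift or a turn outside -1 to 1 is refused whole. A call with a gripper value outside its range is refused whole. The fingers move at their own pace and stop on an object; "grip_force" is the grip in N (left out, the last holds). Time passes only in rows, so rows that repeat a pose let the fingers close. It gives the time, the measured TCP pose, the force, the opening and the grip force at its end, in the units of the state.
- bot.read_state(): the state, without advancing time (a new reading comes with each control period).
- read_camera(name): name is "scene" or "top"; returns the picture (420x560x3 uint8, red, green, blue); there is no depth.
- camera_info(name): a dict with "fx", "fy", "cx", "cy" (pixels), "eye" and "orientation" of the camera in the world. Camera axes: x right, y down, z forward; pixel columns grow to the right and rows downward; lengths in m; the calibration is good to about 2 mm. A picture is of the moment at which its call begins. camera_info takes no time and is no camera call.
- ticket.finish_job(): hands the job in; it is judged then, once.
The state is a dict: "time": time; "q": joint angles; "joint_vel": joint speeds; "joint_torque": joint torques, N m; "tool_pos": TCP position; "tcp_rot": TCP orientation; "wrist_force": force on the tool from outside, world axes, zero at the start; "torque": the same for the moment, N m; "width": opening from 0.0 (shut) to 1.0 (fully open); "grip_force": force on a finger pad.
Only numpy, scipy, OpenCV 4.12 (cv2) and the standard library are available. Lean on these libraries where they do the work, as an engineer would, in place of code of your own. Each camera call takes 0.05 s, during which the arm holds its last target. There are 200 camera calls.

TASK

Check the springiness of the green pad on the tilted board: lift the orange dial gauge out of its wooden stand, hold it upright and press its sprung plunger about half-way in, for at least half a second, on the middle of the round steel zero block. Then press it, again with the plunger about half-way in, inside the red ring on the tilted green pad, with the gauge square to the pad, not plumb, and finish while still holding it there, steady. Press gently, never hard against the plunger's stop; ignore the blue ring and leave the board's tilt and everything else on the bench as they are.

Things in the scene. Friction and masses are not known exactly. Their poses are not given: they have to be found in the camera images.
- gauge: Loose orange dial gauge, 0.16 kg, upright in the stand at the start. Case 44 (own x) x 28 (own y: grip across it) x 50 mm (own z, up), origin at its centre; white dial on the -y face, 8 mm button on top. Below the case a steel neck, 14 mm across, 22 long, then a sprung plunger, 6 mm across, sticking out 12 mm: its free tip is on the z axis 59 mm below the origin.
- gauge_tip (a point): The rounded tip of the gauge's plunger (6 mm across), on the gauge's own z axis; 59 mm below the gauge's origin when free, less the plunger's value when pressed.
- plunger (a joint): How far the plunger is pushed into the gauge, in m: 0 free, 0.010 at its stop. Spring: about 1.4 N to start it, then 0.7 N per mm (half-way, 0.005, is about 4.9 N).
- stand: Wooden block 75 x 75 x 45 mm high, fixed to the bench, with a blind round hole 18 mm wide and 40 mm deep in the middle of its top; the gauge's case rests on the top with neck and plunger in the hole. Origin under its centre.
- anvil: Round steel zero block, 68 mm across and 22 mm high, fixed to the bench, flat level top 60 mm across with a brass disc 24 mm wide in the middle. Origin under its centre.
- anvil_top (a point): Centre of the zero block's top face.
- desk: Tilting desk fixed to the bench: dark base 200 (x) x 230 mm (y) with grey side cheeks up to 62 mm high, carrying the hinged board. Origin under the base's centre, own x from the low, hinged edge of the board to the raised edge.
- board (a joint): Slope of the desk's board (190 mm up the slope x 200 mm wide, 14 mm thick, mint-green pad on top) in rad: 0 level, positive raises the edge on the desk's +x side, hinged along the edge on its -x side 46 mm above the bench. Stiff hinge: stays where it is unless pushed hard.
- red_mark (a point): Centre of the red ring printed on the green pad, at the pad's surface, 65 mm up the slope from the hinge; the ring is 26 mm outside, 16 mm inside. Its z axis is square to the pad (outward), its x axis points up the slope. Where it lies across the board varies.
- blue_mark (a point): Centre of a blue ring of the same size on the green pad, 130 mm up the slope from the hinge: not to be used.
- jar_a: Amber jar with blue cap, 72 mm across, 85 mm high; origin under its centre. Loose bystander.
- jar_b: White jar with blue cap, 72 mm across, 85 mm high; origin under its centre. Loose bystander.
- tin: Flat round dark tin, 88 mm across, 38 mm high; origin under its centre. Loose bystander.
- mallet: White-headed mallet lying flat, 275 mm long, 44 mm high; origin under it near its middle. Loose bystander.
- awl: Small wooden-handled awl lying flat, 150 mm long; loose bystander.
- ringbox: Clear open box 110 x 150 x 35 mm with small metal rings in it; origin under its centre. Loose bystander.
Things that resemble listed ones, but are neither listed nor needed, are in the scene too. Of the things like the gauge, leave any that is purple; of the rest the larger one is meant. Several things have the shape of the stand; the one meant has the colours described above.

How it is judged:
By the outcome, as a careful person would: the job done as asked, in the order asked, and still so for the second after the job is handed in, while the arm keeps its last pose, push and grip.
It also fails if it takes over 45 s, if anything falls off the work surface, if the arm or the gripper's body presses on something with over 40 N, if the wrist force passes 120 N, or if a joint passes its speed limit or range.

## Working session

There is one attempt and no reset: what is moved stays moved. The work goes in short steps, Python scripts to look and compute and a tool call to move; the robot and the scene stay as the last step left them, time stands still between calls to the robot, and variables do not carry over. Pictures are saved under pics/ and viewed, at most 10 in all, crops included, and the job is handed in when it is done.

Besides the shell and the picture viewer there is one more tool, called as name(argument=value, ...) on one line, values as JSON. servo_tool: Moves the arm, as the interface text tells. Its arguments: {"type":"object","properties":{"targets":{"type":"array"},"grip_force":{"type":"number"}},"required":["targets"]}

```bash
ls; mkdir -p pics
python3 - <<'E'
from workcell import bot, read_camera, camera_info
import cv2
for n in("scene","top"):
    im=read_camera(n); cv2.imwrite(f"pics/{n}0.png",im[:,:,::-1]); print(n,camera_info(n))
print(bot.read_state())
E
```

```text
pics
scene {'fx': 487.68843312867665, 'fy': 487.68843312867665, 'cx': 279.15508468623983, 'cy': 208.74739544587388, 'eye': array([1.46544309, 0.18506271, 0.86142206]), 'orientation': array([-1.50508391, -1.95268844,  0.90373084])}
top {'fx': 465.8084891679532, 'fy': 465.8084891679532, 'cx': 282.5352695343838, 'cy': 210.06558400907537, 'eye': array([ 0.37469341, -0.07933937,  1.39620539]), 'orientation': array([-2.14886887,  2.13246962, -0.14069707])}
{'time': 0.1, 'q': array([ 1.29010704e+00,  2.64685960e-01,  1.60524157e+00, -2.51536118e-05,
        1.27371867e+00, -3.69131202e-02]), 'joint_vel': array([-0.00064096, -0.0005324 , -0.00275139, -0.0002289 , -0.00071248,
        0.00079689]), 'joint_torque': array([-7.90492322e-05, -5.16701317e+01, -3.68591487e+01, -1.01386765e-04,
        6.29803064e-03, -3.89628826e-05]), 'tool_pos': array([0.16275732, 0.65439571, 0.23007882]), 'tcp_rot': array([-0.38192694, -3.11798572,  0.00319077]), 'wrist_force': array([ 0.23885397, -0.65100622, -0.56643659]), 'torque': array([-0.04676403, -0.00023891, -0.03308668]), 'grip_force': 0.0, 'width': 0.9977964934889284}
```

View pics/scene0.png

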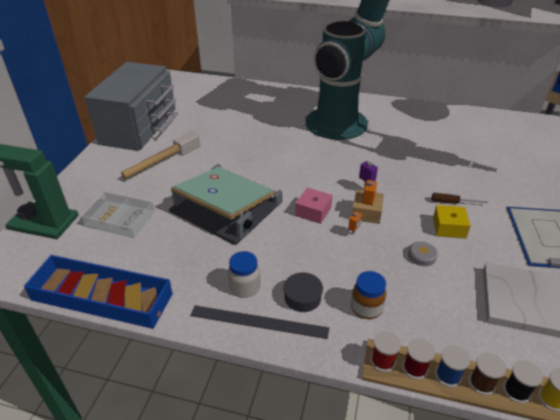

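View pics/top0.png

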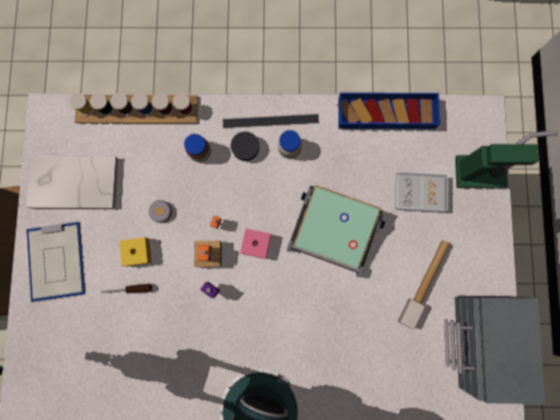

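Scene view: wooden stand with the orange gauge at about (371,200), a small orange decoy at (355,222) and a purple one at (368,174). The zero block is at (423,253) and the board at (225,190). In the top view the gauge is at (205,253), the zero block at (161,211), the red ring at (353,245) and the blue ring at (344,217). The tool always points straight down, so the gauge will have to be tilted within the grip, using the stand's hole as a lever. Next I measure.

```bash
cat > h.py <<'E'
import numpy as np, cv2
from scipy.spatial.transform import Rotation as R
from workcell import bot, read_camera, camera_info
CI={n:camera_info(n) for n in("scene","top")}
def proj(n,P):
    c=CI[n]; p=(np.atleast_2d(P)-c["eye"])@R.from_rotvec(c["orientation"]).as_matrix()
    return np.c_[c["fx"]*p[:,0]/p[:,2]+c["cx"],c["fy"]*p[:,1]/p[:,2]+c["cy"]]
def ray(n,uv):
    c=CI[n]; d=np.array([(uv[0]-c["cx"])/c["fx"],(uv[1]-c["cy"])/c["fy"],1.])
    return c["eye"],R.from_rotvec(c["orientation"]).as_matrix()@d
def tri(us,ut):
    A=[];b=[]
    for n,u in(("scene",us),("top",ut)):
        e,d=ray(n,u); d=d/np.linalg.norm(d); M=np.eye(3)-np.outer(d,d); A.append(M);b.append(M@e)
    return np.linalg.lstsq(np.vstack(A),np.hstack(b),rcond=None)[0]
def onz(n,u,z):
    e,d=ray(n,u); return e+d*(z-e[2])/d[2]
E
python3 - <<'E'
from h import *
C={"scene":(160,155,300,115),"top":(135,180,255,125)}
out=[]
for n,(x,y,w,h) in C.items():
    im=cv2.imread(f"pics/{n}0.png"); c=cv2.resize(im[y:y+h,x:x+w],(790,int(790*h/w)),interpolation=cv2.INTER_CUBIC)[:300]
    out.append(c)
    hsv=cv2.cvtColor(im,cv2.COLOR_BGR2HSV)
    for k,lo,hi in(("mint",(65,45,90),(88,160,255)),("orange",(4,190,120),(13,255,255)),("purple",(125,100,40),(155,255,255)),("wood",(10,90,90),(19,175,255))):
        m=cv2.inRange(hsv,lo,hi); nn,l,s,ce=cv2.connectedComponentsWithStats(m)
        print(n,k,[(s[i].tolist(),ce[i].round(1).tolist()) for i in range(1,nn) if s[i,4]>12 and x-5<ce[i][0]<x+w and y-5<ce[i][1]<y+h])
cv2.imwrite("pics/crop.png",np.vstack(out)); print([o.shape for o in out])
E
```

```text
scene mint [([175, 167, 96, 46, 2062], [223.9, 189.9])]
scene orange [([373, 190, 2, 10, 15], [373.5, 194.3])]
scene purple [([360, 162, 17, 19, 232], [367.8, 171.6])]
scene wood [([172, 188, 33, 16, 53], [188.9, 195.8]), ([357, 189, 8, 5, 21], [360.5, 191.3]), ([352, 188, 31, 33, 395], [368.6, 206.2]), ([206, 192, 67, 27, 166], [244.8, 206.1]), ([369, 220, 10, 3, 19], [374.5, 220.7]), ([419, 247, 10, 6, 25], [423.2, 249.5])]
top mint [([297, 189, 81, 78, 3664], [336.2, 226.9])]
top orange [([212, 223, 6, 4, 13], [214.6, 224.3]), ([200, 246, 9, 6, 33], [204.9, 247.6]), ([200, 253, 8, 7, 38], [203.9, 256.9])]
top purple [([201, 283, 18, 14, 122], [209.8, 289.5])]
top wood [([304, 199, 7, 17, 22], [306.7, 207.5]), ([155, 207, 8, 8, 49], [158.8, 210.4]), ([299, 217, 5, 13, 16], [301.1, 223.4]), ([294, 231, 5, 14, 18], [295.9, 237.4]), ([195, 241, 26, 26, 349], [205.6, 253.5])]
[(300, 790, 3), (300, 790, 3)]
```

View pics/crop.png

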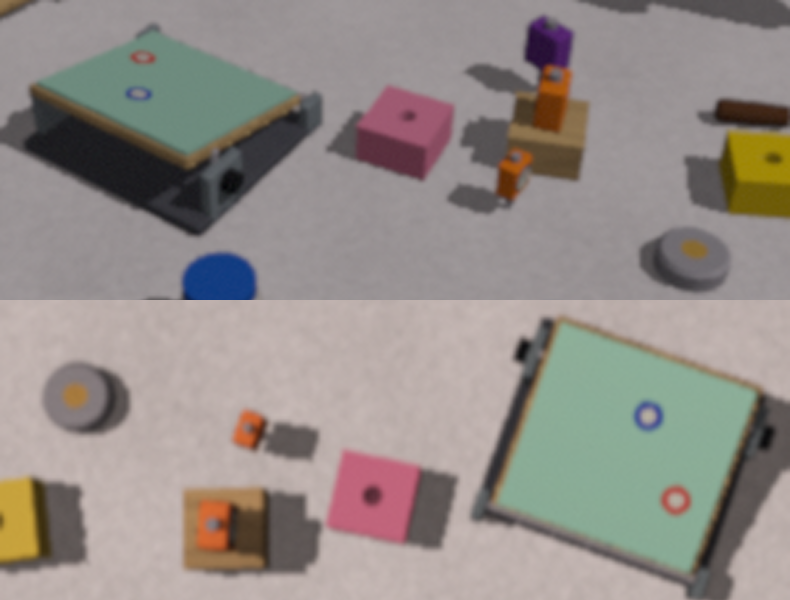

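```bash
cat > fit.py <<'E'
from h import *
from scipy.optimize import least_squares
obs={}
for n in("scene","top"):
    im=cv2.imread(f"pics/{n}0.png"); hsv=cv2.cvtColor(cv2.resize(im,None,fx=4,fy=4,interpolation=cv2.INTER_CUBIC),cv2.COLOR_BGR2HSV)
    m=cv2.inRange(hsv,(62,40,90),(90,170,255)); nn,l,s,_=cv2.connectedComponentsWithStats(m); m=(l==1+s[1:,4].argmax()).astype(np.uint8)
    c=cv2.convexHull(max(cv2.findContours(m,0,2)[0],key=cv2.contourArea))
    e=.01*cv2.arcLength(c,True); q=c
    while len(q)>4: e*=1.1; q=cv2.approxPolyDP(c,e,True)
    # refine: fit each side's line from the contour points along its middle
    c=max(cv2.findContours(m,0,1)[0],key=cv2.contourArea)[:,0].astype(float); q=q[:,0].astype(float); L=[]
    for i in range(4):
        a,b=q[i],q[(i+1)%4]; d=b-a; t=(c-a)@d/(d@d); off=abs(np.cross(d,c-a))/np.linalg.norm(d)
        v=cv2.fitLine(c[(t>.1)&(t<.9)&(off<8)].astype(np.float32),cv2.DIST_HUBER,0,.01,.01)[:,0]; L.append(np.cross([*v[2:],1],[*(v[2:]+v[:2]),1]))
    k=np.array([np.cross(L[i-1],L[i]) for i in range(4)]); k=k[:,:2]/k[:,2:]
    H=np.zeros_like(m); cv2.fillConvexPoly(H,k.astype(int),1); H=cv2.erode(H,np.ones((9,9)))
    g={}
    for nm,mm in(("red",cv2.inRange(hsv,(0,70,60),(12,255,255))|cv2.inRange(hsv,(168,70,60),(180,255,255))),("blue",cv2.inRange(hsv,(105,60,40),(135,255,255)))):
        p=cv2.findNonZero((mm>0).astype(np.uint8)*H); (cx,cy),ax,_=cv2.fitEllipse(cv2.convexHull(p)); g[nm]=np.array([cx,cy])
    f=lambda p:(p+.5)/4-.5
    obs[n]=dict(k=f(k),red=f(g["red"]),blue=f(g["blue"])); print(n,{a:b.round(1).tolist() for a,b in obs[n].items()})
for c in("red","blue"): print(c,tri(obs["scene"][c],obs["top"][c]).round(4))
def model(p):
    hx,hy,hz,yaw,t,ra,ba,m0,m1,my=p
    X=np.array([np.cos(yaw)*np.cos(t),np.sin(yaw)*np.cos(t),np.sin(t)]);Y=np.array([-np.sin(yaw),np.cos(yaw),0]);O=np.array([hx,hy,hz])
    return O+np.array([a*X+b*Y for a,b in((.065,ra),(.13,ba),(m0,-.1+my),(m0,.1-my),(.19-m1,.1-my),(.19-m1,-.1+my))])
def res(p,full=False):
    P=model(p);r=[]
    for n in obs:
        u=proj(n,P); k=obs[n]["k"]
        r+=[u[0]-obs[n]["red"],u[1]-obs[n]["blue"]]+[k[np.linalg.norm(k-v,axis=1).argmin()]-v for v in u[2:]]
    return np.hstack([np.hstack(r),(np.array(p[7:])-.002)/.002*.7,(p[2]-.053)/.01*.3])
b=[]
for t in(.1,.25,.4):
    r0=tri(obs["scene"]["red"],obs["top"]["red"]); bl=tri(obs["scene"]["blue"],obs["top"]["blue"]); yaw=np.arctan2(*(bl-r0)[1::-1]) 
    s=least_squares(res,[r0[0]-.06,r0[1]+.02,.053,yaw,t,-.02,0,.002,.002,.002],loss="soft_l1"); b.append(s); print(s.cost.round(2),s.x.round(4).tolist())
s=min(b,key=lambda s:s.cost); print(np.abs(res(s.x)).round(1).tolist()); print("red,blue",model(s.x)[:2].round(4).tolist())
E
python3 fit.py
python3 - <<'E'
from h import *
S=lambda u,v:(160+(u+.5)/2.633-.5,155+(v+.5)/2.633-.5); T=lambda u,v:(135+(u+.5)/3.098-.5,180+(v-300+.5)/3.098-.5)
print("brass",tri(S(694,249),T(76,396)).round(4)); print("anvil rim top",onz("top",T(77,397),.022))
print("button",tri(S(555,72),T(213,524)).round(4))
print("stand corners top: ", [onz("top",T(*c),.045).round(4).tolist() for c in((185,489),(266,489),(266,569),(185,569))])
print("stand TR-front scene/top",tri(S(580,143),T(185,489)).round(4), onz("scene",S(580,143),.045))
print("gauge top corners",[onz("top",T(*c),.095).round(4).tolist() for c in((200,501),(233,501),(230,549),(197,549))])
E
```

```text
scene {'k': [[174.0, 186.3], [217.9, 167.3], [271.4, 190.0], [230.5, 213.0]], 'red': [213.8, 176.6], 'blue': [212.2, 190.3]}
top {'k': [[316.5, 187.9], [378.1, 209.8], [356.6, 266.8], [296.2, 244.6]], 'red': [352.7, 244.3], 'blue': [343.9, 217.0]}
red [ 0.4712 -0.2639  0.0613]
blue [ 0.5476 -0.2378  0.0767]
97.51 [0.4115, -0.2614, 0.0651, 0.374, 0.0576, -0.0248, -0.0284, 0.1119, 0.07, -0.0271]
97.51 [0.4115, -0.2614, 0.0651, 0.374, 0.0576, -0.0248, -0.0284, 0.1119, 0.07, -0.0271]
138.89 [0.4183, -0.2375, -0.0134, 0.1773, 0.6598, -0.0392, -0.0269, 0.0034, 0.0251, -0.02]
[0.0, 0.0, 0.4, 0.0, 0.8, 2.9, 0.3, 7.8, 0.0, 6.1, 0.6, 4.6, 0.5, 3.7, 1.2, 1.8, 1.3, 2.6, 0.4, 0.4, 0.6, 3.1, 0.2, 0.0, 38.5, 23.8, 10.2, 0.4]
red,blue [[0.4809, -0.2607, 0.0688], [0.5427, -0.2404, 0.0726]]
brass [0.5699 0.3077 0.0213]
anvil rim top [0.56879108 0.30707841 0.022     ]
button [0.4434 0.156  0.1029]
stand corners top:  [[0.4789, 0.1947, 0.045], [0.4795, 0.1185, 0.045], [0.405, 0.1164, 0.045], [0.4043, 0.1921, 0.045]]
stand TR-front scene/top [0.4789 0.192  0.0493] [0.47436076 0.19015072 0.045     ]
gauge top corners [[0.4643, 0.1706, 0.095], [0.4646, 0.1408, 0.095], [0.4214, 0.1421, 0.095], [0.4212, 0.1718, 0.095]]fit.py:13: DeprecationWarning: Arrays of 2-dimensional vectors are deprecated. Use arrays of 3-dimensional vectors instead. (deprecated in NumPy 2.0)
  a,b=q[i],q[(i+1)%4]; d=b-a; t=(c-a)@d/(d@d); off=abs(np.cross(d,c-a))/np.linalg.norm(d)
```

```bash
python3 - <<'E'
s=open('fit.py').read()
s=s.replace('[k[np.linalg.norm(k-v,axis=1).argmin()]-v for v in u[2:]]','list(k[{"scene":[1,2,3,0],"top":[2,3,0,1]}[n]]-u[2:])')
s=s.replace('def model','for a,b in((1,2),(2,3),(3,0),(0,1)): print("corner",tri(obs["scene"]["k"][a],obs["top"]["k"][b]).round(4))\ndef model')
open('fit.py','w').write(s)
E
python3 -W ignore fit.py
```

```text
scene {'k': [[174.0, 186.3], [217.9, 167.3], [271.4, 190.0], [230.5, 213.0]], 'red': [213.8, 176.6], 'blue': [212.2, 190.3]}
top {'k': [[316.5, 187.9], [378.1, 209.8], [356.6, 266.8], [296.2, 244.6]], 'red': [352.7, 244.3], 'blue': [343.9, 217.0]}
red [ 0.4712 -0.2639  0.0613]
blue [ 0.5476 -0.2378  0.0767]
corner [ 0.4078 -0.2765  0.0463]
corner [ 0.4697 -0.1015  0.0457]
corner [ 0.6298 -0.1591  0.0848]
corner [ 0.5679 -0.3342  0.0862]
4.49 [0.4315, -0.1866, 0.0442, -0.3419, 0.2362, -0.06, -0.01, 0.0069, 0.006, 0.0066]
4.49 [0.4315, -0.1866, 0.0442, -0.3419, 0.2362, -0.06, -0.01, 0.0069, 0.006, 0.0066]
4.49 [0.4315, -0.1866, 0.0442, -0.3419, 0.2362, -0.06, -0.01, 0.0069, 0.006, 0.0066]
[0.3, 0.5, 0.4, 0.6, 0.5, 0.1, 0.3, 0.1, 0.2, 0.3, 0.3, 0.1, 0.4, 0.0, 0.6, 0.1, 0.5, 0.3, 0.2, 0.2, 0.1, 0.8, 0.8, 0.6, 1.7, 1.4, 1.6, 0.3]
red,blue [[0.471, -0.2644, 0.0594], [0.5473, -0.2385, 0.0747]]
```

```bash
cat > mv.py <<'E'
from h import *
def mv(x,y,z,yang=None):
    s=bot.read_state(); M=R.from_rotvec(s["tcp_rot"]).as_matrix(); d=M.T@(np.array([x,y,z])-s["tool_pos"])/.5
    a=np.degrees(np.arctan2(M[1,1],M[0,1])); r=0 if yang is None else ((a-yang+90)%180-90)/180
    print("t",round(s["time"],2),"pos",s["tool_pos"].round(4),"yang",a.round(2),"tilt",M[:,2].round(4),"F",s["wrist_force"].round(2),"w",round(s["width"],3),"g",s["grip_force"])
    print("xyz",d.round(4),"roll",round(r,4))
if __name__=="__main__":
    import sys; mv(*map(float,sys.argv[1:]))
E
python3 mv.py .443 .156 .17 89
```

```text
t 0.1 pos [0.1628 0.6544 0.2301] yang 76.03 tilt [-5.e-04 -2.e-03 -1.e+00] F [ 0.24 -0.65 -0.57] w 0.998 g 0.0
xyz [-0.7845 -0.8318  0.1218] roll -0.072
```

servo_tool(targets=[{"hand": -1,"x": -0.7845,"y": -0.8318,"z": 0.12,"roll": -0.072},{"hand": -1,"x": -0.7845,"y": -0.8318,"z": 0.12,"roll": -0.072},{"hand": -1,"x": -0.7845,"y": -0.8318,"z": 0.12,"roll": -0.072},{"hand": -1,"x": -0.7845,"y": -0.8318,"z": 0.12,"roll": -0.072},{"hand": -1,"x": -0.7845,"y": -0.8318,"z": 0.12,"roll": -0.072},{"hand": -1,"x": -0.7845,"y": -0.8318,"z": 0.12,"roll": -0.072},{"hand": -1,"x": -0.7845,"y": -0.8318,"z": 0.12,"roll": -0.072},{"hand": -1,"x": -0.7845,"y": -0.8318,"z": 0.12,"roll": -0.072},{"hand": -1,"x": -0.7845,"y": -0.8318,"z": 0.12,"roll": -0.072},{"hand": -1,"x": -0.7845,"y": -0.8318,"z": 0.12,"roll": -0.072}])

```text
time: 0.93
tool_pos: [0.3663, 0.2918, 0.1873]
tcp_rot: [-0.027, -3.141, 0.0]
wrist_force: [1.3, 0.1, 0.2]
width: 1.001
grip_force: 0.0
```

```bash
python3 mv.py .443 .156 .17 89
```

```text
t 0.93 pos [0.3663 0.2918 0.1873] yang 89.02 tilt [-2.e-04 -2.e-04 -1.e+00] F [1.31 0.1  0.24] w 1.001 g 0.0
xyz [-0.1581 -0.269   0.0346] roll 0.0001
```

servo_tool(targets=[{"hand": -1,"x": -0.15,"y": -0.255,"z": 0.03,"roll": 0},{"hand": -1,"x": -0.15,"y": -0.255,"z": 0.03,"roll": 0},{"hand": -1,"x": -0.15,"y": -0.255,"z": 0.03,"roll": 0},{"hand": -1,"x": -0.15,"y": -0.255,"z": 0.03,"roll": 0},{"hand": -1,"x": -0.15,"y": -0.255,"z": 0.03,"roll": 0},{"hand": -1,"x": -0.15,"y": -0.255,"z": 0.03,"roll": 0},{"hand": -1,"x": -0.15,"y": -0.255,"z": 0.03,"roll": 0}])

```text
time: 1.52
tool_pos: [0.4384, 0.1652, 0.1725]
tcp_rot: [-0.029, -3.141, -0.0]
wrist_force: [0.1, 0.0, -0.1]
width: 0.999
grip_force: 0.0
```

```bash
python3 mv.py .443 .156 .052 89
```

```text
t 1.52 pos [0.4384 0.1652 0.1725] yang 88.95 tilt [-9.e-04  3.e-04 -1.e+00] F [ 0.11  0.04 -0.07] w 0.999 g 0.0
xyz [-0.0098 -0.0183  0.241 ] roll -0.0003
```

servo_tool(targets=[{"hand": -1,"x": -0.009,"y": -0.017,"z": 0.05,"roll": 0},{"hand": -1,"x": -0.009,"y": -0.017,"z": 0.11,"roll": 0},{"hand": -1,"x": -0.009,"y": -0.017,"z": 0.17,"roll": 0},{"hand": -1,"x": -0.009,"y": -0.017,"z": 0.21,"roll": 0},{"hand": -1,"x": -0.009,"y": -0.017,"z": 0.238,"roll": 0},{"hand": -1,"x": -0.009,"y": -0.017,"z": 0.24,"roll": 0},{"hand": -1,"x": -0.009,"y": -0.017,"z": 0.24,"roll": 0}])

```text
time: 2.1
tool_pos: [0.4418, 0.1574, 0.052]
tcp_rot: [-0.024, -3.139, 0.001]
wrist_force: [0.2, -0.3, 0.6]
width: 1.005
grip_force: 0.0
```

```bash
python3 mv.py .443 .156 .052 89
python3 - <<'E'
from h import *
a=read_camera("top")[190:310,140:270,::-1];b=read_camera("scene")[130:250,310:440,::-1]
cv2.imwrite("pics/g1.png",cv2.resize(np.hstack([a,b]),None,fx=3,fy=3,interpolation=cv2.INTER_CUBIC))
E
```

```text
t 2.1 pos [0.4418 0.1574 0.052 ] yang 89.11 tilt [-2.5e-03 -5.0e-04 -1.0e+00] F [ 0.22 -0.31  0.56] w 1.005 g 0.0
xyz [-0.0025 -0.0028  0.0001] roll 0.0006
```

View pics/g1.png

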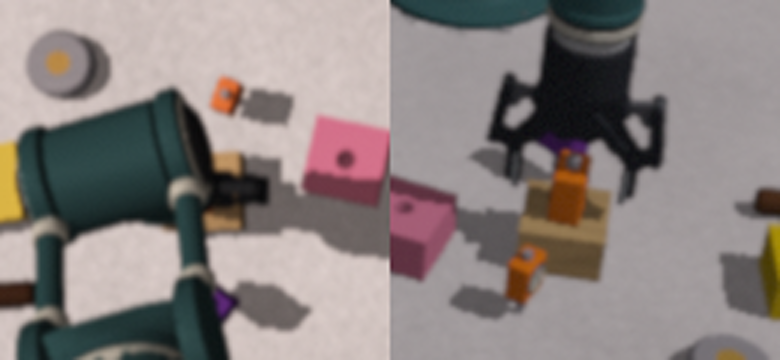

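The right half shows the gauge, at about (570,190), centred between the open fingers above the wooden stand. I'll close on it.

servo_tool(targets=[{"hand": 1,"x": -0.002,"y": -0.002,"z": 0,"roll": 0},{"hand": 1,"x": -0.002,"y": -0.002,"z": 0,"roll": 0},{"hand": 1,"x": -0.002,"y": -0.002,"z": 0,"roll": 0},{"hand": 1,"x": -0.002,"y": -0.002,"z": 0,"roll": 0},{"hand": 1,"x": -0.002,"y": -0.002,"z": 0,"roll": 0},{"hand": 1,"x": -0.002,"y": -0.002,"z": 0,"roll": 0},{"hand": 1,"x": -0.002,"y": -0.002,"z": 0,"roll": 0},{"hand": 1,"x": -0.002,"y": -0.002,"z": 0,"roll": 0}], grip_force=40)

```text
time: 2.87
tool_pos: [0.445, 0.1564, 0.0536]
tcp_rot: [0.029, 3.14, 0.003]
wrist_force: [-0.5, 5.4, 3.6]
width: 0.323
grip_force: 43.2
```

```bash
python3 mv.py .443 .156 .122 89
```

```text
t 2.87 pos [0.445  0.1564 0.0536] yang 88.95 tilt [ 0.0016  0.0019 -1.    ] F [-0.53  5.43  3.57] w 0.323 g 43.17276477813721
xyz [ 0.0037 -0.0007 -0.1368] roll -0.0003
```

servo_tool(targets=[{"hand": 1,"x": 0,"y": 0,"z": -0.05,"roll": 0},{"hand": 1,"x": 0,"y": 0,"z": -0.11,"roll": 0},{"hand": 1,"x": 0,"y": 0,"z": -0.16,"roll": 0},{"hand": 1,"x": 0,"y": 0,"z": -0.16,"roll": 0},{"hand": 1,"x": 0,"y": 0,"z": -0.16,"roll": 0},{"hand": 1,"x": 0,"y": 0,"z": -0.16,"roll": 0}])

```text
time: 3.37
tool_pos: [0.443, 0.1548, 0.1315]
tcp_rot: [-0.028, -3.139, 0.002]
wrist_force: [0.0, -0.4, -2.2]
width: 0.321
grip_force: 43.6
```

```bash
python3 mv.py .5695 .3075 .08
python3 - <<'E'
from h import *
a=read_camera("top")[190:310,140:270,::-1];b=read_camera("scene")[90:230,300:450,::-1]
cv2.imwrite("pics/g2.png",cv2.resize(b,None,fx=4,fy=4,interpolation=cv2.INTER_CUBIC))
E
```

```text
t 3.37 pos [0.443  0.1548 0.1315] yang 88.99 tilt [-0.0021 -0.0012 -1.    ] F [ 0.01 -0.39 -2.23] w 0.321 g 43.632802963256836
xyz [-0.2477  0.3099  0.1021] roll 0
```

View pics/g2.png

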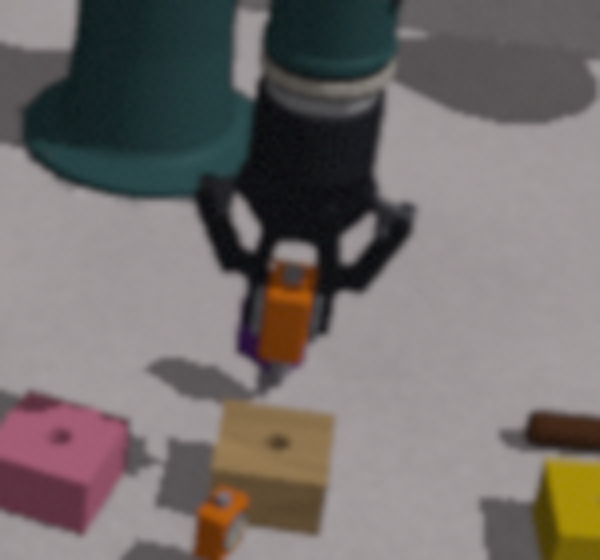

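The gauge is held upright and clear of the stand. The stand's hole shows at crop (278,441), which is scene pixel (369.4,200).

servo_tool(targets=[{"hand": 1,"x": -0.2477,"y": 0.3099,"z": 0.02,"roll": 0},{"hand": 1,"x": -0.2477,"y": 0.3099,"z": 0.02,"roll": 0},{"hand": 1,"x": -0.2477,"y": 0.3099,"z": 0.02,"roll": 0},{"hand": 1,"x": -0.2477,"y": 0.3099,"z": 0.02,"roll": 0},{"hand": 1,"x": -0.2477,"y": 0.3099,"z": 0.02,"roll": 0},{"hand": 1,"x": -0.2477,"y": 0.3099,"z": 0.05,"roll": 0},{"hand": 1,"x": -0.2477,"y": 0.3099,"z": 0.09,"roll": 0},{"hand": 1,"x": -0.2477,"y": 0.3099,"z": 0.1,"roll": 0},{"hand": 1,"x": -0.2477,"y": 0.3099,"z": 0.1,"roll": 0},{"hand": 1,"x": -0.2477,"y": 0.3099,"z": 0.1,"roll": 0}])

```text
time: 4.3
tool_pos: [0.5694, 0.3073, 0.0812]
tcp_rot: [-0.028, -3.138, 0.003]
wrist_force: [0.5, 0.1, -1.6]
width: 0.322
grip_force: 43.7
```

```bash
python3 mv.py .5695 .3075 .06; python3 -c "
from h import *
print(onz('scene',(369.4,200.1),.045))"
```

```text
t 4.3 pos [0.5694 0.3073 0.0812] yang 88.98 tilt [-0.0031 -0.0016 -1.    ] F [ 0.53  0.05 -1.55] w 0.322 g 43.683117628097534
xyz [-0.0002  0.0004  0.0424] roll 0
[0.44502192 0.15948282 0.045     ]
```

servo_tool(targets=[{"hand": 1,"x": 0,"y": 0,"z": 0.015,"roll": 0},{"hand": 1,"x": 0,"y": 0,"z": 0.03,"roll": 0},{"hand": 1,"x": 0,"y": 0,"z": 0.036,"roll": 0},{"hand": 1,"x": 0,"y": 0,"z": 0.036,"roll": 0},{"hand": 1,"x": 0,"y": 0,"z": 0.036,"roll": 0}])

```text
time: 4.72
tool_pos: [0.5707, 0.3081, 0.065]
tcp_rot: [0.028, 3.141, 0.0]
wrist_force: [0.3, -0.5, -0.9]
width: 0.322
grip_force: 43.8
```

```bash
python3 mv.py .5695 .3075 .0597
```

```text
t 4.72 pos [0.5707 0.3081 0.065 ] yang 88.98 tilt [ 0.  0. -1.] F [ 0.32 -0.54 -0.92] w 0.322 g 43.83786141872406
xyz [ 0.0024 -0.0012  0.0105] roll 0
```

servo_tool(targets=[{"hand": 1,"x": 0,"y": 0,"z": 0.004,"roll": 0},{"hand": 1,"x": 0,"y": 0,"z": 0.004,"roll": 0},{"hand": 1,"x": 0,"y": 0,"z": 0.004,"roll": 0}])

```text
time: 4.97
tool_pos: [0.571, 0.3083, 0.0634]
tcp_rot: [0.028, 3.141, 0.0]
wrist_force: [-0.2, -0.8, -0.2]
width: 0.318
grip_force: 43.9
```

servo_tool(targets=[{"hand": 1,"x": 0,"y": 0,"z": 0,"roll": 0}])

```text
time: 5.05
tool_pos: [0.5711, 0.3083, 0.0633]
tcp_rot: [0.028, 3.141, 0.0]
wrist_force: [0.4, -1.3, 0.4]
width: 0.322
grip_force: 43.9
```

servo_tool(targets=[{"hand": 1,"x": 0,"y": 0,"z": 0,"roll": 0}])

```text
time: 5.13
tool_pos: [0.571, 0.3083, 0.0632]
tcp_rot: [0.028, 3.141, 0.0]
wrist_force: [-0.7, -0.9, 1.4]
width: 0.32
grip_force: 43.9
```

servo_tool(targets=[{"hand": 1,"x": 0.003,"y": -0.001,"z": 0.004,"roll": 0},{"hand": 1,"x": 0.003,"y": -0.001,"z": 0.0085,"roll": 0},{"hand": 1,"x": 0.003,"y": -0.001,"z": 0.0085,"roll": 0},{"hand": 1,"x": 0.003,"y": -0.001,"z": 0.0085,"roll": 0}])

```text
time: 5.47
tool_pos: [0.5701, 0.3082, 0.0592]
tcp_rot: [0.028, 3.14, 0.001]
wrist_force: [2.6, 0.5, 3.4]
width: 0.32
grip_force: 44.2
```

servo_tool(targets=[{"hand": 1,"x": 0,"y": 0,"z": 0,"roll": 0}])

```text
time: 5.55
tool_pos: [0.57, 0.3081, 0.0593]
tcp_rot: [0.028, 3.14, 0.001]
wrist_force: [1.6, 0.7, 3.6]
width: 0.324
grip_force: 44.2
```

servo_tool(targets=[{"hand": 1,"x": 0,"y": 0,"z": 0,"roll": 0}])

```text
time: 5.63
tool_pos: [0.57, 0.3081, 0.0592]
tcp_rot: [0.028, 3.14, 0.001]
wrist_force: [2.1, 0.3, 2.9]
width: 0.322
grip_force: 44.2
```

Run:
```python
from h import *
b=read_camera("scene")[120:270,340:500,::-1]
cv2.imwrite("pics/g3.png",cv2.resize(b,None,fx=3.7,fy=3.7,interpolation=cv2.INTER_CUBIC))
```

```text
(no output)
```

View pics/g3.png

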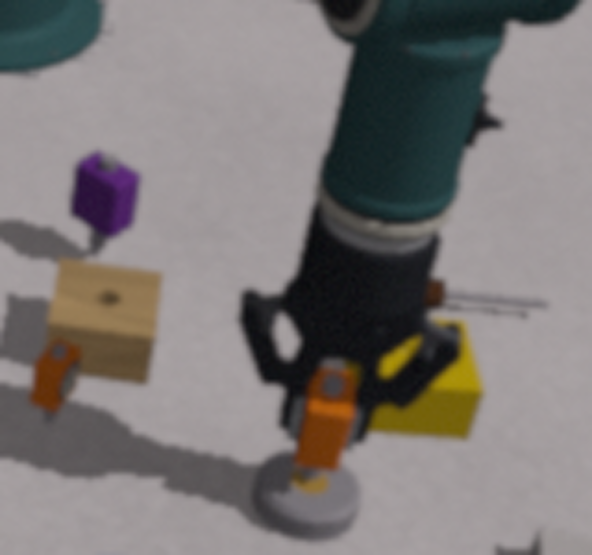

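The plunger rests on the brass disc, near crop (308,480), at about 4.9 N, which is half-way in. I'll hold it there, then lift.

servo_tool(targets=[{"hand": 1,"x": 0,"y": 0,"z": 0,"roll": 0},{"hand": 1,"x": 0,"y": 0,"z": 0,"roll": 0},{"hand": 1,"x": 0,"y": 0,"z": 0,"roll": 0},{"hand": 1,"x": 0,"y": 0,"z": 0,"roll": 0},{"hand": 1,"x": 0,"y": 0,"z": 0,"roll": 0},{"hand": 1,"x": 0,"y": 0,"z": 0,"roll": 0},{"hand": 1,"x": 0,"y": 0,"z": 0,"roll": 0},{"hand": 1,"x": 0,"y": 0,"z": 0,"roll": 0}])

```text
time: 6.35
tool_pos: [0.5694, 0.3079, 0.0587]
tcp_rot: [0.028, 3.141, 0.0]
wrist_force: [3.4, 1.4, 3.6]
width: 0.322
grip_force: 44.3
```

servo_tool(targets=[{"hand": 1,"x": 0,"y": 0,"z": -0.02,"roll": 0},{"hand": 1,"x": 0,"y": 0,"z": -0.08,"roll": 0},{"hand": 1,"x": 0,"y": 0,"z": -0.14,"roll": 0},{"hand": 1,"x": 0,"y": 0,"z": -0.15,"roll": 0},{"hand": 1,"x": 0,"y": 0,"z": -0.15,"roll": 0},{"hand": 1,"x": 0,"y": 0,"z": -0.15,"roll": 0}])

```text
time: 6.85
tool_pos: [0.5675, 0.3069, 0.132]
tcp_rot: [-0.028, -3.138, 0.003]
wrist_force: [0.1, 0.4, -3.0]
width: 0.323
grip_force: 43.8
```

```bash
python3 mv.py .4435 .156 .13 70.4
```

```text
t 6.85 pos [0.5675 0.3069 0.132 ] yang 88.99 tilt [-0.0034 -0.0017 -1.    ] F [ 0.11  0.42 -2.98] w 0.323 g 43.798381090164185
xyz [ 0.2426 -0.3062  0.0054] roll 0.1033
```

servo_tool(targets=[{"hand": 1,"x": 0.2426,"y": -0.3062,"z": 0,"roll": 0.1033},{"hand": 1,"x": 0.2426,"y": -0.3062,"z": 0,"roll": 0.1033},{"hand": 1,"x": 0.2426,"y": -0.3062,"z": 0,"roll": 0.1033},{"hand": 1,"x": 0.2426,"y": -0.3062,"z": 0,"roll": 0.1033},{"hand": 1,"x": 0.2426,"y": -0.3062,"z": 0,"roll": 0.1033},{"hand": 1,"x": 0.2426,"y": -0.3062,"z": 0,"roll": 0.1033},{"hand": 1,"x": 0.2426,"y": -0.3062,"z": 0,"roll": 0.1033},{"hand": 1,"x": 0.2426,"y": -0.3062,"z": 0,"roll": 0.1033}])

```text
time: 7.52
tool_pos: [0.4444, 0.1567, 0.1322]
tcp_rot: [-0.535, -3.093, 0.001]
wrist_force: [0.8, 0.0, -0.8]
width: 0.323
grip_force: 43.7
```

```bash
python3 mv.py .4445 .156 .0676 70.4
```

```text
t 7.52 pos [0.4444 0.1567 0.1322] yang 70.37 tilt [-2.2e-03 -3.0e-04 -1.0e+00] F [ 0.8   0.   -0.84] w 0.323 g 43.71950805187225
xyz [-0.0008 -0.0011  0.1291] roll -0.0002
```

servo_tool(targets=[{"hand": 1,"x": 0,"y": 0,"z": 0.05,"roll": 0},{"hand": 1,"x": 0,"y": 0,"z": 0.09,"roll": 0},{"hand": 1,"x": 0,"y": 0,"z": 0.104,"roll": 0},{"hand": 1,"x": 0,"y": 0,"z": 0.11,"roll": 0},{"hand": 1,"x": 0,"y": 0,"z": 0.115,"roll": 0},{"hand": 1,"x": 0,"y": 0,"z": 0.115,"roll": 0},{"hand": 1,"x": 0,"y": 0,"z": 0.115,"roll": 0}])

```text
time: 8.1
tool_pos: [0.4462, 0.1573, 0.0769]
tcp_rot: [0.534, 3.095, 0.001]
wrist_force: [-1.0, -0.3, -1.5]
width: 0.317
grip_force: 43.7
```

```bash
python3 mv.py .4445 .156 .0676 70.4
```

```text
t 8.1 pos [0.4462 0.1573 0.0769] yang 70.42 tilt [ 1.3e-03  4.0e-04 -1.0e+00] F [-1.03 -0.32 -1.51] w 0.317 g 43.65790128707886
xyz [ 0.0023 -0.0035  0.0185] roll 0.0001
```

servo_tool(targets=[{"hand": 1,"x": 0.0025,"y": -0.001,"z": 0,"roll": 0},{"hand": 1,"x": 0.0025,"y": -0.001,"z": 0.006,"roll": 0},{"hand": 1,"x": 0.0025,"y": -0.001,"z": 0.012,"roll": 0},{"hand": 1,"x": 0.0025,"y": -0.001,"z": 0.019,"roll": 0},{"hand": 1,"x": 0.0025,"y": -0.001,"z": 0.019,"roll": 0},{"hand": 1,"x": 0.0025,"y": -0.001,"z": 0.019,"roll": 0}])

```text
time: 8.6
tool_pos: [0.4436, 0.1567, 0.0662]
tcp_rot: [-0.535, -3.095, 0.0]
wrist_force: [-0.1, -0.3, -1.2]
width: 0.319
grip_force: 43.6
```

```bash
python3 mv.py .4445 .156 .0676 70.4
```

```text
t 8.6 pos [0.4436 0.1567 0.0662] yang 70.39 tilt [-6.e-04 -1.e-04 -1.e+00] F [-0.08 -0.29 -1.19] w 0.319 g 43.63753795623779
xyz [-0.0021 -0.0006 -0.0028] roll -0.0
```

servo_tool(targets=[{"hand": 1,"x": 0.002,"y": 0,"z": 0,"roll": 0},{"hand": 1,"x": 0.002,"y": 0,"z": 0,"roll": 0},{"hand": 1,"x": 0.002,"y": 0,"z": 0,"roll": 0}], grip_force=25)

```text
time: 8.85
tool_pos: [0.4429, 0.1571, 0.0666]
tcp_rot: [-0.535, -3.096, 0.0]
wrist_force: [-0.6, -0.0, -2.0]
width: 0.32
grip_force: 43.7
```

servo_tool(targets=[{"hand": 1,"x": 0.002,"y": 0,"z": 0,"roll": 0},{"hand": 1,"x": 0.002,"y": 0,"z": 0,"roll": 0}])

```text
time: 9.02
tool_pos: [0.4424, 0.1575, 0.0668]
tcp_rot: [0.535, 3.095, 0.001]
wrist_force: [1.1, -0.2, -2.7]
width: 0.321
grip_force: 43.7
```

servo_tool(targets=[{"hand": 1,"x": 0.002,"y": 0,"z": 0,"roll": 0},{"hand": 1,"x": 0.002,"y": 0,"z": 0,"roll": 0}])

```text
time: 9.18
tool_pos: [0.442, 0.1579, 0.0669]
tcp_rot: [0.534, 3.094, 0.001]
wrist_force: [2.6, -0.1, -2.8]
width: 0.325
grip_force: 43.6
```

servo_tool(targets=[{"hand": 1,"x": 0.002,"y": 0,"z": 0,"roll": 0},{"hand": 1,"x": 0.002,"y": 0,"z": 0,"roll": 0}])

```text
time: 9.35
tool_pos: [0.4419, 0.1581, 0.0671]
tcp_rot: [0.533, 3.092, 0.001]
wrist_force: [5.4, -1.2, -4.7]
width: 0.321
grip_force: 43.3
```

servo_tool(targets=[{"hand": 1,"x": 0.002,"y": 0,"z": 0,"roll": 0},{"hand": 1,"x": 0.004,"y": 0,"z": 0,"roll": 0},{"hand": 1,"x": 0.004,"y": 0,"z": 0,"roll": 0}], grip_force=20)

```text
time: 9.6
tool_pos: [0.4414, 0.1586, 0.0674]
tcp_rot: [0.532, 3.089, 0.002]
wrist_force: [9.0, -3.7, -7.8]
width: 0.317
grip_force: 43.0
```

servo_tool(targets=[{"hand": 1,"x": 0.002,"y": 0,"z": 0,"roll": 0},{"hand": 1,"x": 0.004,"y": 0,"z": 0,"roll": 0},{"hand": 1,"x": 0.004,"y": 0,"z": 0,"roll": 0}])

```text
time: 9.85
tool_pos: [0.44, 0.1594, 0.0677]
tcp_rot: [0.532, 3.088, 0.002]
wrist_force: [9.2, -1.3, -5.3]
width: 0.325
grip_force: 43.3
```

servo_tool(targets=[{"hand": 1,"x": 0.002,"y": 0,"z": 0,"roll": 0},{"hand": 1,"x": 0.004,"y": 0,"z": 0,"roll": 0},{"hand": 1,"x": 0.006,"y": 0,"z": 0,"roll": 0},{"hand": 1,"x": 0.008,"y": 0,"z": 0,"roll": 0},{"hand": 1,"x": 0.009,"y": 0,"z": 0,"roll": 0},{"hand": 1,"x": 0.009,"y": 0,"z": 0,"roll": 0}])

```text
time: 10.35
tool_pos: [0.4364, 0.1608, 0.068]
tcp_rot: [0.532, 3.087, 0.002]
wrist_force: [10.8, -3.8, -4.3]
width: 0.321
grip_force: 43.4
```

```bash
python3 mv.py .4333 .1608 .0676 70.4
```

```text
t 10.35 pos [0.4364 0.1608 0.068 ] yang 70.46 tilt [ 0.009 -0.    -1.   ] F [10.84 -3.84 -4.34] w 0.321 g 43.350661396980286
xyz [ 0.0058 -0.002   0.0008] roll 0.0003
```

servo_tool(targets=[{"hand": 1,"x": 0.003,"y": 0,"z": 0,"roll": 0},{"hand": 1,"x": 0.005,"y": 0,"z": 0,"roll": 0},{"hand": 1,"x": 0.007,"y": 0,"z": 0,"roll": 0},{"hand": 1,"x": 0.0085,"y": 0,"z": 0,"roll": 0},{"hand": 1,"x": 0.0085,"y": 0,"z": 0,"roll": 0}])

```text
time: 10.77
tool_pos: [0.4324, 0.1623, 0.0681]
tcp_rot: [0.532, 3.087, 0.003]
wrist_force: [10.1, -3.0, -3.1]
width: 0.319
grip_force: 43.4
```

```bash
python3 mv.py .4425 .1575 .0676 70.4
python3 - <<'E'
from h import *
a=read_camera("scene")[120:230,310:430,::-1]
cv2.imwrite("pics/g4.png",cv2.resize(a,None,fx=5,fy=5,interpolation=cv2.INTER_CUBIC))
E
```

```text
t 10.77 pos [0.4324 0.1623 0.0681] yang 70.46 tilt [ 9.2e-03  1.0e-04 -1.0e+00] F [10.09 -3.   -3.14] w 0.319 g 43.371888399124146
xyz [-0.0222 -0.0023  0.0012] roll 0.0003
```

View pics/g4.png

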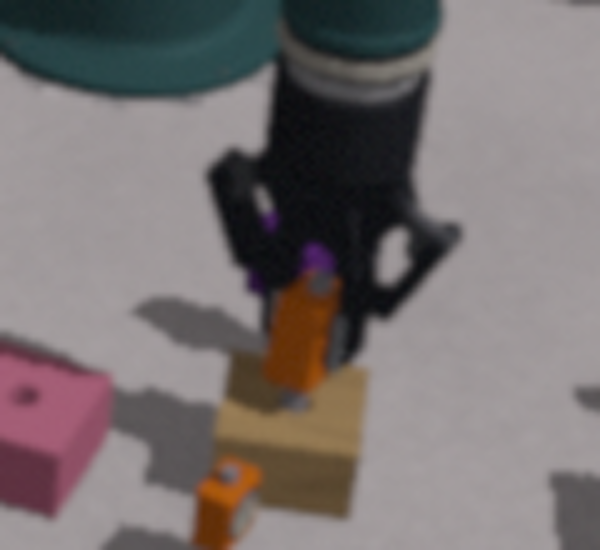

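The gauge now leans toward the robot, with its neck against the rim near crop (295,400). I'll unload in steps to read the tilt left without load.

servo_tool(targets=[{"hand": 1,"x": -0.004,"y": 0,"z": 0,"roll": 0},{"hand": 1,"x": -0.004,"y": 0,"z": 0,"roll": 0},{"hand": 1,"x": -0.004,"y": 0,"z": 0,"roll": 0}])

```text
time: 11.07
tool_pos: [0.4328, 0.1621, 0.0679]
tcp_rot: [0.534, 3.091, 0.003]
wrist_force: [7.2, -1.1, -0.6]
width: 0.329
grip_force: 43.9
```

servo_tool(targets=[{"hand": 1,"x": -0.003,"y": 0,"z": 0,"roll": 0},{"hand": 1,"x": -0.003,"y": 0,"z": 0,"roll": 0},{"hand": 1,"x": -0.003,"y": 0,"z": 0,"roll": 0}])

```text
time: 11.32
tool_pos: [0.433, 0.1617, 0.0675]
tcp_rot: [0.534, 3.093, 0.002]
wrist_force: [5.5, 1.1, 1.8]
width: 0.323
grip_force: 44.1
```

servo_tool(targets=[{"hand": 1,"x": -0.002,"y": 0,"z": 0,"roll": 0},{"hand": 1,"x": -0.002,"y": 0,"z": 0,"roll": 0},{"hand": 1,"x": -0.002,"y": 0,"z": 0,"roll": 0}])

```text
time: 11.57
tool_pos: [0.4332, 0.1613, 0.0671]
tcp_rot: [0.535, 3.094, 0.002]
wrist_force: [4.6, 2.4, 3.2]
width: 0.322
grip_force: 44.3
```

```bash
python3 mv.py .4425 .1575 .0676 70.4
```

```text
t 11.57 pos [0.4332 0.1613 0.0671] yang 70.39 tilt [ 1.7e-03  9.0e-04 -1.0e+00] F [4.58 2.36 3.19] w 0.322 g 44.26135540008545
xyz [-0.0202 -0.001  -0.001 ] roll -0.0
```

servo_tool(targets=[{"hand": 1,"x": -0.003,"y": 0,"z": 0,"roll": 0},{"hand": 1,"x": -0.003,"y": 0,"z": 0,"roll": 0},{"hand": 1,"x": -0.003,"y": 0,"z": -0.01,"roll": 0},{"hand": 1,"x": -0.003,"y": 0,"z": -0.03,"roll": 0},{"hand": 1,"x": -0.003,"y": 0,"z": -0.06,"roll": 0},{"hand": 1,"x": -0.003,"y": 0,"z": -0.12,"roll": 0},{"hand": 1,"x": -0.003,"y": 0,"z": -0.15,"roll": 0},{"hand": 1,"x": -0.003,"y": 0,"z": -0.15,"roll": 0}], grip_force=45)

```text
time: 12.23
tool_pos: [0.4338, 0.1602, 0.1435]
tcp_rot: [0.534, 3.095, -0.0]
wrist_force: [0.2, 0.9, -1.2]
width: 0.321
grip_force: 46.3
```

```bash
cat > aim.py <<'E'
from mv import *
import sys
# TCP for the plunger pressed by p along the pad's normal at the red ring
th,yaw=float(sys.argv[1]),-.342; red=np.array([.471,-.264,.060]); p=float(sys.argv[2])
u=np.array([np.cos(yaw),np.sin(yaw),0]); n=-np.sin(th)*u+np.array([0,0,np.cos(th)])
print("n",n.round(4)); piv=red+n*(.059-p+.0046)   # grip axis 4.6 mm above the gauge's origin
mv(*(piv-[0,0,.021]),70.4)
E
python3 aim.py .236 -.04
```

```text
n [-0.2203  0.0784  0.9723]
t 12.23 pos [0.4338 0.1602 0.1435] yang 70.4 tilt [ 8.e-04 -2.e-04 -1.e+00] F [ 0.16  0.87 -1.24] w 0.321 g 46.2572979927063
xyz [-0.3061 -0.7743  0.0076] roll 0.0
```

servo_tool(targets=[{"hand": 1,"x": -0.306,"y": -0.774,"z": 0,"roll": 0},{"hand": 1,"x": -0.306,"y": -0.774,"z": 0,"roll": 0},{"hand": 1,"x": -0.306,"y": -0.774,"z": 0,"roll": 0},{"hand": 1,"x": -0.306,"y": -0.774,"z": 0,"roll": 0},{"hand": 1,"x": -0.306,"y": -0.774,"z": 0,"roll": 0},{"hand": 1,"x": -0.306,"y": -0.774,"z": 0,"roll": 0},{"hand": 1,"x": -0.306,"y": -0.774,"z": 0,"roll": 0},{"hand": 1,"x": -0.306,"y": -0.774,"z": 0,"roll": 0},{"hand": 1,"x": -0.306,"y": -0.774,"z": 0,"roll": 0},{"hand": 1,"x": -0.306,"y": -0.774,"z": 0,"roll": 0}])

```text
time: 13.07
tool_pos: [0.4448, -0.2561, 0.1385]
tcp_rot: [-0.534, -3.089, -0.004]
wrist_force: [2.1, 1.1, -1.5]
width: 0.323
grip_force: 46.2
```

servo_tool(targets=[{"hand": 1,"x": 0,"y": 0,"z": 0,"roll": 0},{"hand": 1,"x": 0,"y": 0,"z": 0,"roll": 0},{"hand": 1,"x": 0,"y": 0,"z": 0,"roll": 0}])

```text
time: 13.32
tool_pos: [0.4457, -0.2542, 0.139]
tcp_rot: [-0.536, -3.09, -0.004]
wrist_force: [-0.2, 0.5, -2.4]
width: 0.322
grip_force: 46.4
```

```bash
python3 aim.py .236 -.012
```

```text
n [-0.2203  0.0784  0.9723]
t 13.32 pos [ 0.4457 -0.2542  0.139 ] yang 70.32 tilt [-0.0052  0.0037 -1.    ] F [-0.17  0.48 -2.42] w 0.322 g 46.43801808357239
xyz [-0.0192 -0.0015  0.0528] roll -0.0004
```

servo_tool(targets=[{"hand": 1,"x": -0.019,"y": -0.0015,"z": 0.02,"roll": 0},{"hand": 1,"x": -0.019,"y": -0.0015,"z": 0.04,"roll": 0},{"hand": 1,"x": -0.019,"y": -0.0015,"z": 0.052,"roll": 0},{"hand": 1,"x": -0.019,"y": -0.0015,"z": 0.052,"roll": 0},{"hand": 1,"x": -0.019,"y": -0.0015,"z": 0.052,"roll": 0},{"hand": 1,"x": -0.019,"y": -0.0015,"z": 0.052,"roll": 0}])

```text
time: 13.82
tool_pos: [0.4565, -0.2587, 0.1155]
tcp_rot: [-0.533, -3.095, -0.0]
wrist_force: [0.7, -0.3, -2.0]
width: 0.323
grip_force: 46.5
```

```bash
python3 aim.py .236 0
python3 - <<'E'
from h import *
a=read_camera("scene")[110:230,150:290,::-1];b=read_camera("top")[160:280,270:410,::-1]
cv2.imwrite("pics/g5.png",cv2.resize(np.hstack([a,b]),None,fx=2.85,fy=2.85,interpolation=cv2.INTER_CUBIC))
E
```

```text
n [-0.2203  0.0784  0.9723]
t 13.82 pos [ 0.4565 -0.2587  0.1155] yang 70.45 tilt [-5.e-04  3.e-04 -1.e+00] F [ 0.69 -0.3  -2.04] w 0.323 g 46.492822766304016
xyz [-0.0011 -0.0002  0.0293] roll 0.0003
```

View pics/g5.png

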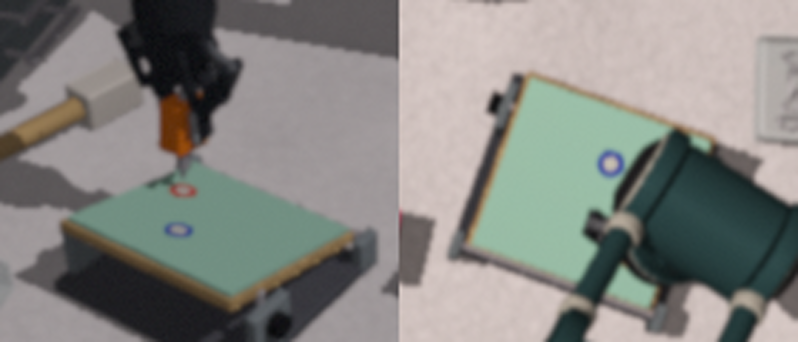

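The plunger tip, at crop (183,178), hangs just above the red ring at (183,190). The gauge leans with the pad. I'll check the projection against the expected tilt.

Run:
```python
from h import *
piv=np.array([.4565,-.2587,.1365]);yaw=-.342;u=np.array([np.cos(yaw),np.sin(yaw),0]);v=np.array([-u[1],u[0],0])
c=lambda P:((proj("scene",P)-[150,110])*2.85).round(0).tolist()
for th in(.15,.2,.236,.27,.32):
    n=-np.sin(th)*u+np.array([0,0,np.cos(th)]); w=np.cross(v,n)
    O=piv-.0046*n
    print(th,"tip",c(O-.059*n),"necktop",c(O-.025*n),"front face corners(+x) top/bot",c([O+s*.014*v+.022*w+k*.025*n for k in(1,-1) for s in(-1,1)]))
print("ring",c([.471,-.264,.06]))
im=cv2.imread("pics/g5.png")[:,:399]; hsv=cv2.cvtColor(im,cv2.COLOR_BGR2HSV); m=cv2.inRange(hsv,(4,150,90),(16,255,255)); m[:, :150]=0;m[200:]=0
k=max(cv2.findContours(m,0,2)[0],key=cv2.contourArea); print(cv2.minAreaRect(k),cv2.approxPolyDP(cv2.convexHull(k),4,True)[:,0].tolist())
```

```text
0.15 tip [[186.0, 176.0]] necktop [[186.0, 145.0]] front face corners(+x) top/bot [[160.0, 100.0], [183.0, 110.0], [160.0, 148.0], [182.0, 158.0]]
0.2 tip [[184.0, 177.0]] necktop [[185.0, 145.0]] front face corners(+x) top/bot [[160.0, 99.0], [184.0, 108.0], [159.0, 148.0], [181.0, 157.0]]
0.236 tip [[182.0, 178.0]] necktop [[185.0, 146.0]] front face corners(+x) top/bot [[161.0, 98.0], [184.0, 107.0], [158.0, 147.0], [181.0, 157.0]]
0.27 tip [[181.0, 179.0]] necktop [[184.0, 146.0]] front face corners(+x) top/bot [[161.0, 97.0], [185.0, 106.0], [157.0, 147.0], [180.0, 156.0]]
0.32 tip [[179.0, 180.0]] necktop [[183.0, 146.0]] front face corners(+x) top/bot [[162.0, 95.0], [186.0, 105.0], [156.0, 146.0], [179.0, 156.0]]
ring [[183.0, 191.0]]
((173.6382293701172, 127.23059844970703), (57.679527282714844, 29.47710609436035), 79.28687286376953) [[173, 98], [184, 105], [192, 145], [182, 155], [162, 145], [162, 102]]
```

Run:
```python
from h import *
im=np.mean([read_camera("scene").astype(float) for _ in range(3)],0); d=im[:,:,0]-im[:,:,2]
def edge(side):
    xs=[];ys=[]
    for r in range(146,162):
        row=d[r,200:222]; c=row[5:14]; hi=np.median(c); i=int(np.argmax(row>hi/2))
        f=i-(row[i]-hi/2)/(row[i]-row[i-1]); xs.append(200+f); ys.append(r)
    return np.array(ys),np.array(xs)
y,x=edge(0); print(x.round(2).tolist()); p=np.polyfit(y[1:-2],x[1:-2],1); print("slope",p)
piv=np.array([.4565,-.2587,.1365]);yaw=-.342;u=np.array([np.cos(yaw),np.sin(yaw),0]);v=np.array([-u[1],u[0],0])
for dy in(0,.05):
  for th in(.1,.15,.2,.236,.27,.32):
    vv=v*np.cos(dy)+u*np.sin(dy)*0
    n=-np.sin(th)*u+np.array([0,0,np.cos(th)]); w=np.cross(v,n); O=piv-.0046*n
    a,b=proj("scene",[O-.014*v+.022*w+k*.02*n for k in(1,-1)]); print(th,((a-b)[0]/(a-b)[1]).round(4),a.round(1),b.round(1))
  break
```

```text
[205.47, 205.53, 205.58, 205.64, 205.63, 205.58, 205.52, 205.52, 205.54, 205.5, 205.47, 205.42, 205.41, 205.4, 205.42, 205.82]
slope [-1.70898592e-02  2.08131545e+02]
0.1 0.0377 [205.8 147.3] [206.3 160.5]
0.15 -0.0002 [206.  146.8] [206.  160.3]
0.2 -0.0368 [206.2 146.3] [205.7 160.1]
0.236 -0.0623 [206.3 146. ] [205.5 159.9]
0.27 -0.086 [206.5 145.7] [205.3 159.8]
0.32 -0.1201 [206.7 145.3] [205.  159.5]
```

Run:
```python
from h import *
def meas(f,sc,x0,y0,rows,c0,c1):
    im=cv2.imread(f).astype(float); im=cv2.resize(im,(round(im.shape[1]/sc),round(im.shape[0]/sc)),interpolation=cv2.INTER_AREA); d=im[:,:,2]-im[:,:,0]
    X=[]
    for r in rows:
        row=d[r-y0,c0-x0:c1-x0]; m=int(np.argmax(row)); hi=np.median(row[row>.7*row.max()]); i=int(np.argmax(row>hi/2)); X.append(c0+i-(row[i]-hi/2)/(row[i]-row[i-1]))
    print(f,np.round(X,2).tolist(),"slope",np.polyfit(list(rows),X,1)[0].round(4))
def pred(tcp,ya,ths):
    a=np.radians(ya);v=np.array([np.cos(a),np.sin(a),0]);u=np.array([v[1],-v[0],0]);piv=np.array(tcp)+[0,0,.021]
    for th in ths:
        n=-np.sin(th)*u+np.array([0,0,np.cos(th)]); w=np.cross(v,n); O=piv-.0046*n
        A,B=proj("scene",[O-.014*v+.022*w+k*.02*n for k in(1,-1)]); print(th,((A-B)[0]/(A-B)[1]).round(4),A.round(1),B.round(1))
pred([.443,.1548,.1315],89,[-.05,0,.05]); meas("pics/g2.png",4,300,90,range(164,178),355,378)
pred([.4324,.1623,.0681],70.46,[.15,.2,.25,.3]); meas("pics/g4.png",5,310,120,range(180,194),358,376)
pred([.57,.3081,.0592],89,[-.05,0,.05]); meas("pics/g3.png",3.7,340,120,range(226,242),415,432)
```

```text
-0.05 -0.1352 [366.5 165.6] [364.7 178.2]
0 -0.1392 [366.5 165. ] [364.7 178.1]
0.05 -0.143 [366.6 164.5] [364.7 178. ]
pics/g2.png [366.28, 366.22, 365.87, 365.7, 365.53, 365.46, 365.32, 365.2, 365.07, 364.88, 364.81, 364.68, 364.54, 364.4] slope -0.1413
0.15 -0.2073 [365.6 180.4] [362.9 193.7]
0.2 -0.2274 [365.8 179.9] [362.7 193.5]
0.25 -0.2468 [366.  179.4] [362.6 193.3]
0.3 -0.2655 [366.3 178.9] [362.5 193. ]
pics/g4.png [365.12, 364.96, 364.67, 364.41, 364.23, 363.89, 363.71, 363.73, 363.62, 363.29, 362.84, 362.26, 361.67, 361.42] slope -0.269
-0.05 -0.2673 [423.  232.3] [419.8 244.2]
0 -0.259 [423.1 231.8] [419.9 244.2]
0.05 -0.2515 [423.2 231.2] [419.9 244.2]
pics/g3.png [422.52, 422.6, 422.41, 422.46, 422.45, 422.4, 422.19, 421.8, 421.54, 421.3, 421.14, 420.82, 420.53, 420.37, 420.3, 420.15] slope -0.1853
```

servo_tool(targets=[{"hand": 1,"x": 0,"y": 0,"z": 0.012,"roll": 0},{"hand": 1,"x": 0,"y": 0,"z": 0.023,"roll": 0},{"hand": 1,"x": 0,"y": 0,"z": 0.023,"roll": 0},{"hand": 1,"x": 0,"y": 0,"z": 0.023,"roll": 0},{"hand": 1,"x": 0,"y": 0,"z": 0.023,"roll": 0}])

```text
time: 14.48
tool_pos: [0.4566, -0.2594, 0.1037]
tcp_rot: [-0.535, -3.095, -0.0]
wrist_force: [0.2, 0.3, -2.3]
width: 0.323
grip_force: 46.5
```

```bash
python3 aim.py .236 0
```

```text
n [-0.2203  0.0784  0.9723]
t 14.48 pos [ 0.4566 -0.2594  0.1037] yang 70.39 tilt [-5.e-04  4.e-04 -1.e+00] F [ 0.2   0.35 -2.34] w 0.323 g 46.49263322353363
xyz [-0.0006  0.001   0.0057] roll -0.0
```

Now step in along the pad normal.

servo_tool(targets=[{"hand": 1,"x": -0.0007,"y": 0.001,"z": 0.0025,"roll": 0},{"hand": 1,"x": -0.001,"y": 0.001,"z": 0.005,"roll": 0},{"hand": 1,"x": -0.001,"y": 0.001,"z": 0.005,"roll": 0},{"hand": 1,"x": -0.001,"y": 0.001,"z": 0.005,"roll": 0}])

```text
time: 14.82
tool_pos: [0.4577, -0.2593, 0.1019]
tcp_rot: [0.535, 3.095, -0.0]
wrist_force: [-0.9, 0.6, 0.7]
width: 0.324
grip_force: 46.6
```

servo_tool(targets=[{"hand": 1,"x": -0.0005,"y": 0,"z": 0.002,"roll": 0},{"hand": 1,"x": -0.0005,"y": 0,"z": 0.002,"roll": 0}])

```text
time: 14.98
tool_pos: [0.4579, -0.2594, 0.1008]
tcp_rot: [0.535, 3.095, -0.0]
wrist_force: [-0.3, -0.4, 1.1]
width: 0.321
grip_force: 46.6
```

servo_tool(targets=[{"hand": 1,"x": -0.0005,"y": 0,"z": 0.002,"roll": 0},{"hand": 1,"x": -0.0005,"y": 0,"z": 0.002,"roll": 0}])

```text
time: 15.15
tool_pos: [0.4581, -0.2595, 0.0997]
tcp_rot: [0.535, 3.095, -0.0]
wrist_force: [-0.8, 0.6, 1.0]
width: 0.321
grip_force: 46.7
```

servo_tool(targets=[{"hand": 1,"x": -0.0005,"y": 0,"z": 0.002,"roll": 0},{"hand": 1,"x": -0.0005,"y": 0,"z": 0.002,"roll": 0}])

```text
time: 15.32
tool_pos: [0.4582, -0.2595, 0.0986]
tcp_rot: [0.535, 3.095, -0.0]
wrist_force: [-0.9, -0.9, 2.3]
width: 0.323
grip_force: 46.8
```

servo_tool(targets=[{"hand": 1,"x": -0.0005,"y": 0,"z": 0.0022,"roll": 0},{"hand": 1,"x": -0.0005,"y": 0,"z": 0.0022,"roll": 0},{"hand": 1,"x": -0.0005,"y": 0,"z": 0.0022,"roll": 0}])

```text
time: 15.57
tool_pos: [0.4584, -0.2596, 0.0976]
tcp_rot: [0.535, 3.096, -0.0]
wrist_force: [-1.0, 0.4, 2.7]
width: 0.321
grip_force: 46.9
```

```bash
python3 - <<'E'
from h import *
F=[];
for i in range(12):
    im=read_camera("scene"); s=bot.read_state(); F.append(s["wrist_force"])
F=np.array(F); print(F.mean(0).round(2),F.std(0).round(2),s["tool_pos"].round(4),s["tcp_rot"].round(4),s["time"])
cv2.imwrite("pics/g6.png",cv2.resize(im[110:230,150:290,::-1],None,fx=4.9,fy=4.9,interpolation=cv2.INTER_CUBIC))
E
python3 aim.py .236 .005
```

```text
[-0.61  0.17  3.26] [0.65 0.46 0.51] [ 0.4584 -0.2595  0.0975] [ 5.3470e-01  3.0955e+00 -2.0000e-04] 16.1667
n [-0.2203  0.0784  0.9723]
t 16.17 pos [ 0.4584 -0.2595  0.0975] yang 70.4 tilt [ 2.e-04 -1.e-04 -1.e+00] F [-0.66 -0.16  3.4 ] w 0.32 g 46.91468417644501
xyz [0.0007 0.     0.0031] roll -0.0
```

View pics/g6.png

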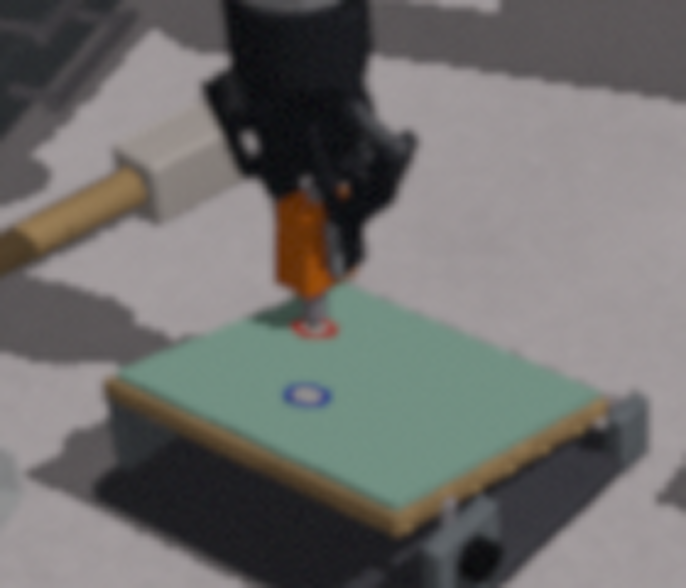

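The plunger presses inside the red ring: the tip is at crop (316,325) and the ring centre at (316,328). The force along the pad normal is about 4.85 N, which is about 4.9 mm in, and it is steady. I'll hold briefly and hand in.

servo_tool(targets=[{"hand": 1,"x": 0,"y": 0,"z": 0,"roll": 0},{"hand": 1,"x": 0,"y": 0,"z": 0,"roll": 0},{"hand": 1,"x": 0,"y": 0,"z": 0,"roll": 0},{"hand": 1,"x": 0,"y": 0,"z": 0,"roll": 0},{"hand": 1,"x": 0,"y": 0,"z": 0,"roll": 0},{"hand": 1,"x": 0,"y": 0,"z": 0,"roll": 0},{"hand": 1,"x": 0,"y": 0,"z": 0,"roll": 0},{"hand": 1,"x": 0,"y": 0,"z": 0,"roll": 0}])

```text
time: 16.83
tool_pos: [0.4584, -0.2595, 0.0975]
tcp_rot: [0.535, 3.096, -0.0]
wrist_force: [-0.9, 0.5, 3.1]
width: 0.323
grip_force: 46.9
```

```bash
python3 aim.py .236 .005 && python3 -c "
from workcell import ticket
print(ticket.finish_job())"
```

```text
n [-0.2203  0.0784  0.9723]
t 16.83 pos [ 0.4584 -0.2595  0.0975] yang 70.4 tilt [ 1.e-04 -1.e-04 -1.e+00] F [-0.86  0.51  3.14] w 0.323 g 46.933908462524414
xyz [0.0006 0.     0.003 ] roll -0.0
the job is handed in; nothing more can be done
None
```

Job handed in at 16.8 s, verdict not shown: I pressed the gauge about half-way (about 4.9 N) for over 0.5 s on the zero block, and it is now held steady about half-way in inside the red ring, leaning about 0.22 rad by estimate (camera readings 0.18–0.21, mechanical about 0.23) against the measured 0.236 rad pad slope.

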